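# Load the bottle carrier, roll it into its bay and latch it with the slipping handle

## Robot

A 7-joint arm with a two-finger parallel gripper is mounted at the origin on the work surface. World frame = base frame: x ahead of the robot, y to its left, z up, the work surface at z = 0. Lengths are in m, angles in rad, forces in N, time in s.
With the tool pointing down it reaches from about 0.425 to 0.825 m from the base axis. Payload 3.6 kg.
Tool frame: the origin (TCP) lies between the finger pads; the fingertips stand 25 mm ahead of it and the grasp point (between the pads) lies 6 mm ahead of it; z points along the fingers, y is the line along which they close (so a half turn about z gives the same grasp; the last joint's range is limited). The gripper opens to 93 mm and grips with 3 to 60 N. Pads are 15 mm wide; open, the fingers measure 128 mm over their backs; the gripper's body (75 mm by 188 mm) begins 65 mm behind the grasp point.
Start: joints at [1.323, 0.615, -0.013, 1.423, 0.008, 1.103, -0.04], TCP at [0.143, -0.634, 0.244] pointing down, gripper open.
Joint ranges: [-3.12, 3.12], [-0.3, 2.06], [-1.34, 1.32], [0.26, 2.42], [-1.36, 4.5], [0.01, 1.98], [-2.84, 2.84]. Speed limits (rad/s): [2.79, 2.79, 3.14, 3.14, 3.14, 3.14, 3.14].

## Interface

Orientations are given as [roll, pitch, yaw] about the fixed x, y, z axes, in that order (R = Rz(yaw) Ry(pitch) Rx(roll)).
In Python, from plant import arm gives the robot as it stands. The module is installed in compiled form; this text tells all that it offers.
- The arm moves only by the shell command python3 -m inch 'ROWS' [FORCE]. ROWS is JSON, a list of rows, each a list of 3 entries, a list of its own where there are three numbers: the closure in counts, from 0 (fully open) to 255 (shut), then the shift along the tool's x, y, z in m, then the turn about the tool's z in units of 6 degrees (1.0 is 6 degrees). In form: [[fingers, [x, y, z], yaw], ...]. A call has 1 to 20 rows; each row is the pose to reach, as a shift and turn from the pose commanded when the call began, along the tool's axes at that moment; what a row does not reach only later rows make up. A row lasts 1/12 s, in which the tool goes at most 41.7 mm and 7.16 degrees, less where a joint would pass 70% of its speed; a pose out of reach is approached as far as the arm can. A call with a gripper value outside its range is refused whole. The fingers move at their own pace and stop on an object; FORCE is the grip in N (left out, the last holds). Time passes only in rows, so rows that repeat a pose let the fingers close. It gives the time, the measured TCP pose, the force, the opening and the grip force at its end, in the units of the state.
- arm.observe(): the state, without advancing time (a new reading comes with each control period).
- arm.camera(name): name is "scene" or "top" or "wrist"; returns (picture, depth): 480x640x3 uint8, red, green, blue; 480x640 float32, m along the optical axis (not along the pixel's ray), 0 where there is no reading.
- arm.get_calibration(name): a dict with "fx", "fy", "cx", "cy" (pixels), "rvec" (rotation vector, rad) and "tvec" (3), from world to camera coordinates, as OpenCV has them. Camera axes: x right, y down, z forward; pixel columns grow to the right and rows downward; lengths in m; the calibration is good to about 2 mm. A picture is of the moment at which its call begins: read the wrist's pose just before it. get_calibration takes no time and is no camera call; for the wrist camera it gives the pose at the moment of the call.
- arm.hand_in(): hands the job in; it is judged then, once.
Trained networks look in the newest picture that a camera, given by its name, has taken for a name from the list of things; names that differ only in an ending like _2 or _b are one class to them, and where a whole thing is asked for, a point or a joint stands for the part that bears it (a point fixed in the world has none). Each returns a list of dicts, best first, with "conf" (0 to 1); they miss things now and then, are a little off and sometimes report something else, mostly with a low value. They report only what shows in the picture. A call takes as long as a camera call. They do not tell look-alikes from the thing itself.
- arm.cut_out(thing, camera): "region" (480x640 bool, what is visible of it) and "position" ([column, row] as shares, 0 to 1, of the picture: columns of its width, rows of its height, amid what is visible of it).
- arm.landmark_of(thing, camera): "position" ([column, row] as shares, 0 to 1, of the picture: columns of its width, rows of its height: a listed point, or the origin of a listed thing).
The state is a dict: "time": time; "joints": joint angles; "qd": joint speeds; "effort": joint torques, N m; "position": TCP position; "tool_rot": TCP orientation; "wrist_force": force on the tool from outside, world axes, zero at the start; "wrist_torque": the same for the moment, N m; "opening": finger opening in m; "finger_force": force on a finger pad.
Only numpy, scipy, OpenCV 4.12 (cv2) and the standard library are available. Lean on these libraries where they do the work, as an engineer would, in place of code of your own. Each camera call takes 0.05 s, during which the arm holds its last target. There are 200 camera calls.

## Task

Take every used beaker out of the aluminium bottle carrier and stand it upright in the white wash-up basin, and stand every small blue-capped jar on the bench upright in the carrier, one to a compartment. Then push the carrier along the rollers, without lifting it, until it is fully home against the end stop of the bay. Last, turn the latch handle clockwise (seen from above) to swing the gate shut behind the carrier until the handle just slips on its clutch, then stop turning (do not wind it on), and leave the other things on the bench alone.

Things in the scene. Friction and masses are not known exactly. Their poses are not given: they have to be found in the camera images.
- track: Fixed roller track: steel rollers between two aluminium guides. Origin on the bench under its middle, y along the track, z up. Roller tops 50 mm up. Guides: inner faces x = +-86 mm, outer +-100 mm, tops 62 mm up, from y = -255 to +275 mm. The bay is the -y end; its white end stop (125 mm tall) has its face at y = -230 mm. A white cheek 100 mm tall stands along the bay beyond the +x guide.
- home (a point): Where the carrier's origin lies when it is fully home against the end stop: track y = -150 mm, x = 0, on the roller tops.
- carrier: Loose aluminium carrier 160 x 160 mm, walls 60 mm tall, walls and floor 5 mm thick, with a cross of full-height dividers: 2 x 2 compartments 72 mm square, centred at x, y = +-39 mm. Origin at the centre of its underside, on the rollers; axes parallel to the track's. About 0.7 kg empty; rolls easily along the track, 6 mm of play to each guide.
- bar (a point): Middle of the carrier's steel bar handle, 12 mm diameter, running along x (64 mm long) 40 mm behind its +y wall, 40 mm above its underside (carrier frame: 0, 120, 40 mm). Push it from behind, toward the bay.
- jar0: One of up to four identical round glass jars with a heavy base and a blue cap (48 mm diameter, top 22 mm), 52 mm diameter, 100 mm tall overall, about 0.25 kg, standing on the bench at the start. Origin at the centre of its underside, z up through the cap. May be absent.
- jar1: One of up to four identical round glass jars with a heavy base and a blue cap (48 mm diameter, top 22 mm), 52 mm diameter, 100 mm tall overall, about 0.25 kg, standing on the bench at the start. Origin at the centre of its underside, z up through the cap. May be absent.
- jar2: One of up to four identical round glass jars with a heavy base and a blue cap (48 mm diameter, top 22 mm), 52 mm diameter, 100 mm tall overall, about 0.25 kg, standing on the bench at the start. Origin at the centre of its underside, z up through the cap. May be absent.
- jar3: One of up to four identical round glass jars with a heavy base and a blue cap (48 mm diameter, top 22 mm), 52 mm diameter, 100 mm tall overall, about 0.25 kg, standing on the bench at the start. Origin at the centre of its underside, z up through the cap. May be absent.
- beaker0: One of one or two identical used empty glass beakers, slightly tapered, 58 mm diameter at the rim, a little less at the foot, 100 mm tall, 3 mm wall, about 0.12 kg, standing in a compartment of the carrier at the start. Origin at the centre of its underside, z up. May be absent.
- beaker1: One of one or two identical used empty glass beakers, slightly tapered, 58 mm diameter at the rim, a little less at the foot, 100 mm tall, 3 mm wall, about 0.12 kg, standing in a compartment of the carrier at the start. Origin at the centre of its underside, z up. May be absent.
- basin: Shallow white plastic wash-up basin fixed on the bench, 160 mm (x) x 200 mm (y), rim 20 mm high, wall and floor 5 mm thick. Origin at the centre of its underside.
- gate (a joint): Angle (rad) of the steel gate, an arm 75 mm long, 64 to 90 mm above the bench, on the post beside the track's -x guide. 0 = open, along the track; grows clockwise seen from above; 1.7 = fully shut on its own stop, square across the track some 5 mm behind the home carrier's +y wall. Starts between 0 and 0.35, stays where left, turns with about 0.06 N m.
- handle (a joint): Slip angle (rad) of the handle relative to the gate, growing clockwise; 0 at the start. The handle carries the gate along until the gate is held by its stop (or by a carrier not home); then the clutch slips at about 0.45 N m and this angle grows while the gate stands still. 0.1 to 0.9 is right; past 0.9 it is wound on too far.
- pivot (a point): Point on the vertical turning axis of gate and handle, 150 mm above the bench.
- grip (a point): Top centre of the upright black grip at the end of the handle: 22 mm diameter, 125 to 175 mm above the bench, 85 mm from the pivot axis. Below it the handle's 16 mm wide steel bar (113 to 125 mm up) runs to the black 50 mm clutch drum on the pivot. Seen from above the handle points 45 degrees counter-clockwise of the gate arm until it slips.
- amber: Bystander: large amber bottle, 86 mm diameter, 190 mm tall; leave alone.
- flask: Bystander: conical glass flask, 84 mm diameter at the foot, 120 mm tall; leave alone.
- tipbox: Bystander: grey plastic box 120 x 85 x 60 mm; leave alone.
- filtercan: Bystander: plain steel can, 76 mm diameter, 70 mm tall; leave alone.
There are look-alikes about, which are no part of the job. Leave any purple look-alike of the jar0 alone. What is shaped like the jar3 but purple is not meant.

How it is judged:
On the way, in this order (a step that is already met when the one before it is completed fails the run):
1. every beaker stands in the basin and every jar stands in the carrier, all let go (x of jar0 in the frame of carrier between -0.075 and 0.075 m and y of jar0 in the frame of carrier between -0.075 and 0.075 m and z of jar0 in the frame of carrier between -0.002 and 0.012 m and angle between each of jar0, jar1, jar2, jar3, beaker0, beaker1's own z axis and vertical below 0.15 rad and linear speed of each of jar0, jar1, jar2, jar3, beaker0, beaker1 below 0.03 m/s and contact force between each of jar0, jar1, jar2, jar3, beaker0, beaker1 and the fingers below 0.3 N and x of jar1 in the frame of carrier between -0.075 and 0.075 m and y of jar1 in the frame of carrier between -0.075 and 0.075 m and z of jar1 in the frame of carrier between -0.002 and 0.012 m and x of jar2 in the frame of carrier between -0.075 and 0.075 m and y of jar2 in the frame of carrier between -0.075 and 0.075 m and z of jar2 in the frame of carrier between -0.002 and 0.012 m and x of jar3 in the frame of carrier between -0.075 and 0.075 m and y of jar3 in the frame of carrier between -0.075 and 0.075 m and z of jar3 in the frame of carrier between -0.002 and 0.012 m and x of beaker0 in the frame of basin between -0.075 and 0.075 m and y of beaker0 in the frame of basin between -0.095 and 0.095 m and z of beaker0 in the frame of basin between -0.002 and 0.012 m and x of beaker1 in the frame of basin between -0.075 and 0.075 m and y of beaker1 in the frame of basin between -0.095 and 0.095 m and z of beaker1 in the frame of basin between -0.002 and 0.012 m), for 0.2 s.
2. the carrier is fully home in the bay (y of carrier in the frame of track below -0.138 m and z of carrier in the frame of track below 0.06 m and linear speed of carrier below 0.03 m/s), for 0.2 s.
3. the gate is shut and the handle has slipped on its clutch (value of joint gate above 1.6 rad and value of joint handle between 0.1 and 0.9 rad), for 0.2 s.
At the end, for the whole second after the job is handed in: Every jar stands upright (within 0.15 rad) on the carrier's floor and every beaker upright on the basin's floor, released and at rest; the carrier is on the rollers within 12 mm of fully home; the gate is shut (over 1.6 of 1.7 rad) and the handle has slipped between 0.1 and 0.9 rad (all of step 1 and all of step 2 and all of step 3 and velocity of joint handle below 0.05 rad/s); the robot touches nothing.
It fails at once if the handle is wound on more than 0.9 rad after it slips (value of joint handle above 0.9 rad).
It fails at once if the carrier is lifted off the rollers (z of carrier in the frame of track above 0.075 m).
It fails at once if a bystander is moved by more than 40 mm (distance of any of amber, flask, tipbox, filtercan from where it was at the start of the episode above 0.04 m).
Of beaker0, beaker1 only 1 to 2 are there at a start; the rules pass over those that are not, and their reading is None.
Of jar0, jar1, jar2, jar3 only 3 to 4 are there at a start; the rules pass over those that are not, and their reading is None.
At some moment in a run one of jar0, jar1, jar2, jar3, carrier may be knocked a few centimetres aside while the robot is not near it.
It also fails if it takes over 210 s, if anything falls off the work surface, if the arm or the gripper's body presses on something with over 40 N, if the wrist force passes 120 N, or if a joint passes its speed limit or range.

## Working session

There is one attempt and no reset: what is moved stays moved. The work goes in short steps, Python scripts to look and compute and a shell command to move; the robot and the scene stay as the last step left them, time stands still between calls to the robot, and variables do not carry over. Pictures are saved under pics/ and viewed, at most 14 in all, crops included, and the job is handed in when it is done.

```bash
mkdir -p pics; cat > h.py <<'E'
import numpy as np, cv2
from plant import arm
def cal(n):
    c=arm.get_calibration(n); R=cv2.Rodrigues(np.array(c["rvec"],float))[0]
    return c,R,np.array(c["tvec"],float).ravel()
def shot(n,f=None):
    k=cal(n); p,d=arm.camera(n)
    if f: cv2.imwrite("pics/"+f,p[:,:,::-1])
    return p,d,k
def world(u,v,z,k):
    c,R,t=k
    return R.T@(np.array([(u-c["cx"])/c["fx"]*z,(v-c["cy"])/c["fy"]*z,z])-t)
def cloud(d,k):
    c,R,t=k; v,u=np.mgrid[0:480,0:640]
    P=np.stack([(u-c["cx"])/c["fx"]*d,(v-c["cy"])/c["fy"]*d,d],-1)
    return (P-t)@R
def plane(u,v,h,k):
    a=world(u,v,0.0,k); b=world(u,v,1.0,k); s=(h-a[2])/(b[2]-a[2]); return a+s*(b-a)
E
python3 - <<'E'
from h import *
s=arm.observe(); print({k:np.round(v,3) for k,v in s.items()})
for n in("scene","top"):
    p,d,k=shot(n,n+"0.png"); print(n,"campos",np.round(-k[1].T@k[2],3)); np.savez(n+"0.npz",p=p,d=d)
    for t in["track","carrier","bar","jar0","beaker0","basin","gate","handle","pivot","grip","amber","flask","tipbox","filtercan"]:
        for r in arm.landmark_of(t,n):
            if r["conf"]<.3: continue
            u,v=r["position"][0]*640,r["position"][1]*480
            h={"bar":.09,"carrier":.05,"pivot":.15,"grip":.175}.get(t,0)
            print(t,round(r["conf"],2),int(u),int(v),np.round(plane(u,v,h,k),3))
E
```

```text
{'time': np.float64(0.0), 'joints': array([ 1.323,  0.616, -0.013,  1.425,  0.008,  1.103, -0.04 ]), 'qd': array([-0.   , -0.   ,  0.001,  0.002,  0.   ,  0.002, -0.002]), 'effort': array([ 1.0000e-03, -4.5894e+01,  2.0900e-01, -1.6574e+01, -6.1000e-02,
        2.1000e-02,  0.0000e+00]), 'position': array([ 0.143, -0.633,  0.242]), 'tool_rot': array([-3.139,  0.   ,  0.222]), 'wrist_force': array([ 0.089, -0.039, -0.171]), 'wrist_torque': array([ 0.051,  0.098, -0.032]), 'finger_force': np.float64(0.0), 'opening': np.float64(0.093)}
scene campos [ 1.201 -0.64   0.964]
track 0.64 329 314 [ 0.605 -0.005  0.   ]
carrier 0.95 366 269 [0.607 0.127 0.05 ]
bar 0.74 397 232 [0.606 0.25  0.09 ]
jar0 0.87 221 315 [ 0.418 -0.176 -0.   ]
jar0 0.71 309 222 [0.329 0.213 0.   ]
jar0 0.7 257 261 [0.341 0.005 0.   ]
jar0 0.65 356 218 [0.418 0.315 0.   ]
beaker0 0.86 342 274 [0.542 0.115 0.   ]
beaker0 0.67 357 218 [0.418 0.318 0.   ]
basin 0.6 158 396 [ 0.496 -0.405 -0.   ]Traceback (most recent call last):
  File "<stdin>", line 6, in <module>
ValueError: it knows: amber, bar, basin, beaker, carrier, filtercan, flask, grip, home, jar, pivot, tipbox, track
```

```bash
python3 - <<'E'
from h import *
for n in("scene","top"):
    p,d,k=shot(n,n+"0.png"); print(n,"campos",np.round(-k[1].T@k[2],3)); np.savez(n+"0.npz",p=p,d=d)
    for t in["track","home","carrier","bar","jar0","beaker0","basin","pivot","grip","amber","flask","tipbox","filtercan"]:
        for r in arm.landmark_of(t,n):
            if r["conf"]<.3: continue
            u,v=r["position"][0]*640,r["position"][1]*480
            h={"bar":.09,"carrier":.05,"pivot":.15,"grip":.175,"home":.05,"beaker0":.055}.get(t,0)
            print(t,round(r["conf"],2),int(u),int(v),np.round(plane(u,v,h,k),3))
E
```

```text
scene campos [ 1.201 -0.64   0.964]
track 0.61 326 314 [ 0.601 -0.01   0.   ]
home 0.6 280 338 [ 0.604 -0.158  0.05 ]
carrier 0.66 444 208 [0.612 0.458 0.05 ]
carrier 0.65 366 270 [0.608 0.124 0.05 ]
bar 0.89 396 236 [0.613 0.235 0.09 ]
bar 0.69 320 246 [0.496 0.085 0.09 ]
jar0 0.82 222 317 [ 0.425 -0.178 -0.   ]
jar0 0.75 257 263 [0.349 0.001 0.   ]
jar0 0.69 358 217 [0.42  0.321 0.   ]
jar0 0.61 321 247 [0.43  0.157 0.   ]
jar0 0.59 307 220 [0.321 0.216 0.   ]
beaker0 0.77 341 271 [0.568 0.079 0.055]
basin 0.83 160 396 [ 0.499 -0.402  0.   ]
basin 0.7 281 338 [ 0.574 -0.13   0.   ]
pivot 0.88 268 259 [ 0.488 -0.073  0.15 ]
grip 0.82 266 223 [ 0.415 -0.009  0.175]
amber 0.78 226 456 [ 0.7   -0.393 -0.   ]
amber 0.53 397 237 [0.555 0.325 0.   ]
flask 0.86 158 322 [ 0.324 -0.289 -0.   ]
flask 0.32 326 315 [ 0.602 -0.012  0.   ]
tipbox 0.8 456 249 [0.703 0.386 0.   ]
filtercan 0.9 447 207 [ 0.583  0.527 -0.   ]
top campos [0.402 0.07  1.207]
track 0.69 340 218 [ 0.613 -0.018  0.   ]
home 0.76 399 217 [ 0.61  -0.159  0.05 ]
carrier 0.81 284 210 [0.621 0.123 0.05 ]
bar 0.94 235 205 [0.623 0.235 0.09 ]
jar0 0.9 243 325 [0.34  0.218 0.   ]
jar0 0.71 271 288 [0.431 0.151 0.   ]
jar0 0.64 205 291 [0.42  0.315 0.   ]
jar0 0.62 330 324 [0.346 0.003 0.   ]
jar0 0.55 400 292 [ 0.427 -0.172  0.   ]
beaker0 0.6 301 229 [0.574 0.079 0.055]
basin 0.75 489 267 [ 0.497 -0.401  0.   ]
pivot 0.8 372 265 [ 0.484 -0.079  0.15 ]
pivot 0.5 445 336 [ 0.331 -0.241  0.15 ]
pivot 0.35 285 212 [0.598 0.117 0.15 ]
grip 0.66 339 293 [ 0.42  -0.006  0.175]
amber 0.69 486 187 [ 0.702 -0.396  0.   ]
flask 0.8 445 334 [ 0.326 -0.285  0.   ]
flask 0.45 182 181 [0.699 0.386 0.   ]
tipbox 0.8 182 183 [0.694 0.387 0.   ]
filtercan 0.71 129 218 [0.601 0.514 0.   ]
```

View pics/top0.png

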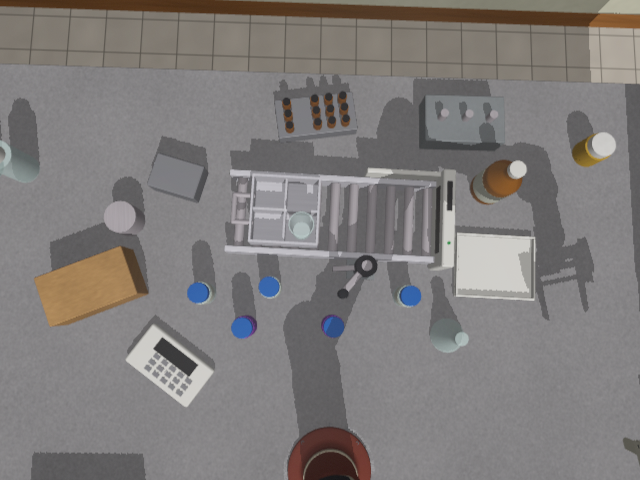

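View pics/scene0.png

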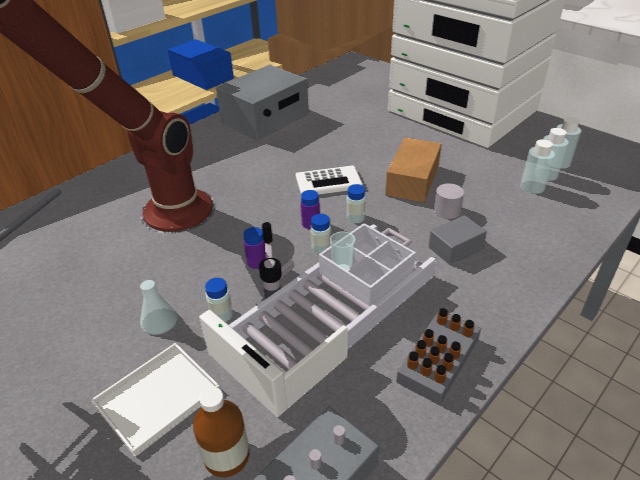

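Candidates for the jar, in top pixels: (199,293), (269,288) and (410,296) have clear glass bodies. The ones at (243,327) and (333,326) have purple bodies, so they are look-alikes. There is one beaker, at (301,228). I'll confirm this in a crop and refine the positions with depth.

```bash
python3 - <<'E'
from h import *
z=np.load("scene0.npz"); crop=z["p"][170:350,180:420]; cv2.imwrite("pics/crop0.png",cv2.resize(crop,None,fx=3.2,fy=3.2,interpolation=cv2.INTER_CUBIC)[:,:,::-1])
z=np.load("top0.npz"); p,d=z["p"],z["d"]; k=cal("top"); W=cloud(d,k)
hsv=cv2.cvtColor(p,cv2.COLOR_RGB2HSV)
for u,v in[(199,293),(269,288),(410,296),(243,327),(333,326)]:
    sl=np.s_[v-16:v+17,u-16:u+17]; w=W[sl].reshape(-1,3); 
    m=(abs(w[:,2]-.1)<.008); q=w[m]; c,r=cv2.minEnclosingCircle(q[:,:2].astype(np.float32)); print("cap",u,v,m.sum(),np.round(q.mean(0),4),np.round(c,4),round(r,4))
# carrier walls top z=.11
R=W[150:275,220:330].reshape(-1,3)
m=abs(R[:,2]-.11)<.006; q=R[m]; print("walls",m.sum(),q.mean(0),cv2.minAreaRect(q[:,:2].astype(np.float32)))
q=R[abs(R[:,2]-.15)<.012]; print("beaker rim",len(q),cv2.minEnclosingCircle(q[:,:2].astype(np.float32)), q.mean(0) if len(q) else 0)
R=W[160:275,222:460].reshape(-1,3); 
q=R[abs(R[:,2]-.125)<.006]; print("stop",len(q),cv2.minAreaRect(q[q[:,1]<-.18][:,:2].astype(np.float32)))
for nm,lo,hi in(("g",.058,.066),):
    q=R[(R[:,2]>lo)&(R[:,2]<hi)]
    for s in(-1,1):
        g=q[(s*(q[:,0]-.61)>.07)&(s*(q[:,0]-.61)<.12)]; print("guide",s,len(g),np.polyfit(g[:,1],g[:,0],1),np.percentile(g[:,1],[1,99]),np.percentile(g[:,0],[2,98]))
R=W[245:300,325:385].reshape(-1,3)
q=R[R[:,2]>.13]; print("handle pts",len(q)); 
for z0 in(.175,.15,.119,.077): 
    g=R[abs(R[:,2]-z0)<.008]; print(z0,len(g),g.mean(0),cv2.minAreaRect(g[:,:2].astype(np.float32)) if len(g)>3 else 0)
R=W[225:305,450:540].reshape(-1,3);q=R[abs(R[:,2]-.02)<.006]; print("basin",cv2.minAreaRect(q[:,:2].astype(np.float32)))
E
```

```text
cap 199 293 354 [0.4157 0.3136 0.1   ] [0.4156 0.3142] 0.024
cap 269 288 340 [0.4324 0.1527 0.1   ] [0.4327 0.1528] 0.0239
cap 410 296 342 [ 0.4185 -0.1743  0.0994] [ 0.4189 -0.1752] 0.0243
cap 243 327 353 [0.3386 0.2112 0.0999] [0.3383 0.2112] 0.024
cap 333 326 348 [0.3442 0.0025 0.0999] [0.3441 0.0021] 0.024
walls 736 [0.61124484 0.12064089 0.1093547 ] ((0.6123828291893005, 0.120714470744133), (0.16013523936271667, 0.16174963116645813), 88.15231323242188)
beaker rim 162 ((0.5704299211502075, 0.08134251832962036), 0.028909850865602493) [0.57425435 0.08165295 0.15211211]
stop 1578 ((0.599429726600647, -0.2577725648880005), (0.031117374077439308, 0.2290562093257904), 88.16699981689453)
guide -1 1146 [0.03180666 0.51531199] [-0.24007318  0.25843996] [0.50277915 0.53004211]
guide 1 1056 [0.02499619 0.70029538] [-0.24400547  0.25404692] [0.68500257 0.71341624]
handle pts 199
0.175 80 [ 0.41935684 -0.01312379  0.17465246] ((0.4195002317428589, -0.012989413924515247), (0.01970379799604416, 0.01977948099374771), 46.74931716918945)
0.15 3 [ 0.4193423  -0.00460638  0.15104747] 0
0.119 301 [ 0.46669816 -0.05295138  0.12433342] ((0.4620959460735321, -0.057014286518096924), (0.0492592379450798, 0.09724447876214981), 62.39360809326172)
0.077 51 [ 0.47874631 -0.01791859  0.08194311] ((0.48756521940231323, -0.05598309636116028), (0.01725912280380726, 0.12623471021652222), 12.604671478271484)
basin ((0.49754229187965393, -0.40589484572410583), (0.20141740143299103, 0.16041439771652222), 88.11385345458984)
```

View pics/crop0.png

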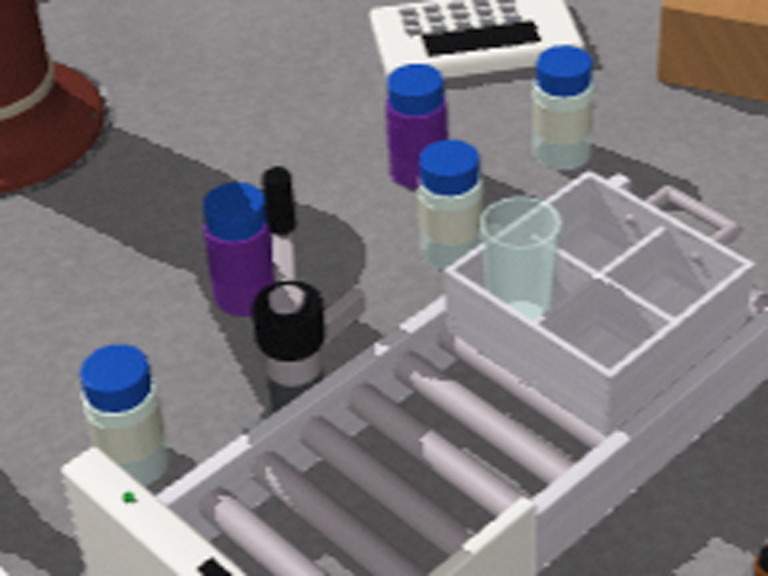

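The crop confirms it. The three jars with clear bodies are at about (560,105), (448,200) and (120,415). The two purple ones stay put. First move: lift and square the tool to world axes (yaw 0).

```bash
python3 -m inch '[[0,[0,0,-0.03],1],[0,[0,0,-0.06],2.12],[0,[0,0,-0.06],2.12],[0,[0,0,-0.06],2.12]]' 15
cat > look.py <<'E'
from h import *
def look(save=None):
    s=arm.observe(); T=np.array(s["position"]); print("t",round(float(s["time"]),2),"TCP",np.round(T,4),"rpy",np.round(s["tool_rot"],3),"open",round(float(s["opening"]),4))
    p,d,k=shot("top",save); W=cloud(d,k); hsv=cv2.cvtColor(p,cv2.COLOR_RGB2HSV)
    m=(hsv[...,0]>105)&(hsv[...,0]<125)&(hsv[...,1]>150)&(hsv[...,2]>60)
    n,l,st,c=cv2.connectedComponentsWithStats(m.astype(np.uint8))
    for i in range(1,n):
        if st[i,4]<60: continue
        q=W[l==i]; q=q[q[:,2]>np.percentile(q[:,2],90)-.006]
        if q[:,2].mean()<.05: continue
        cc,r=cv2.minEnclosingCircle(q[:,:2].astype(np.float32)); print("cap px",np.round(c[i]),"xy",np.round(cc,4),"z",q[:,2].mean().round(4),"r",round(r,4),"n",len(q))
    q=W[(abs(W[...,2]-.11)<.006)&(abs(W[...,0]-.607)<.105)&(W[...,1]>-.225)&(W[...,1]<.35)]
    if len(q)>300:
        r=cv2.minAreaRect(q[:,:2].astype(np.float32)); print("carrier",len(q),np.round(r[0],4),np.round(r[1],3),round(r[2],2))
    return p,d,k,W
if __name__=="__main__": look()
E
python3 look.py
```

```text
time: 2.08
position: [0.1433, -0.635, 0.3059]
tool_rot: [3.137, -0.001, 0.001]
wrist_force: [0.1, -0.9, -0.1]
opening: 0.093
finger_force: 0.0
t 2.08 TCP [ 0.1433 -0.635   0.3059] rpy [ 3.137e+00 -1.000e-03  1.000e-03] open 0.093
cap px [269. 286.] xy [0.4226 0.1211] z 0.1081 r 0.0548 n 281
cap px [198. 292.] xy [0.413  0.2029] z 0.1079 r 0.1331 n 300
cap px [410. 295.] xy [ 0.4126 -0.0635] z 0.1081 r 0.1344 n 283
cap px [333. 327.] xy [0.3689 0.0263] z 0.1041 r 0.0553 n 287
cap px [241. 327.] xy [0.3667 0.151 ] z 0.1113 r 0.0882 n 300
carrier 746 [ 0.6183 -0.0111] [0.171 0.433] 2.74
```

```bash
sed -i 's/np.percentile(q\[:,2\],90)-.006\]/0]; q=q[abs(q[:,2]-np.median(q[:,2]))<.006]/' look.py
python3 - <<'E'
s=open('look.py').read()
a=s.index("    q=W[(abs"); b=s.index("    return p")
s=s[:a]+'''    m=(abs(W[...,2]-.11)<.006)&(abs(W[...,0]-.607)<.105)&(W[...,1]>-.225)&(W[...,1]<.35)
    n,l,st,c=cv2.connectedComponentsWithStats(m.astype(np.uint8),connectivity=8)
    i=1+np.argmax(st[1:,4]); q=W[l==i]; r=cv2.minAreaRect(q[:,:2].astype(np.float32)); print("carrier",len(q),np.round(r[0],4),np.round(r[1],3),round(r[2],2))
    m=(W[...,2]>.14)&(W[...,2]<.165)&(abs(W[...,0]-.607)<.09)&(abs(W[...,1]-.12)<.09); q=W[m]
    if len(q)>40: cc,r=cv2.minEnclosingCircle(q[:,:2].astype(np.float32)); print("beaker",len(q),np.round(cc,4),round(r,4))
'''+s[b:]
open('look.py','w').write(s)
E
python3 look.py; python3 -m inch '[[0,[0.214,-0.358,0],0],[0,[0.214,-0.358,0],0],[0,[0.214,-0.358,0],0],[0,[0.214,-0.358,0],0],[0,[0.214,-0.358,0],0],[0,[0.214,-0.358,0],0],[0,[0.214,-0.358,0],0],[0,[0.214,-0.358,0],0],[0,[0.214,-0.358,0],0],[0,[0.214,-0.358,0],0],[0,[0.214,-0.358,0],0],[0,[0.214,-0.358,0],0]]'
```

```text
t 2.13 TCP [ 0.1431 -0.634   0.304 ] rpy [ 3.141e+00 -0.000e+00  1.000e-03] open 0.093
cap px [269. 286.] xy [0.4333 0.1521] z 0.0999 r 0.0226 n 295
cap px [198. 292.] xy [0.416  0.3136] z 0.1002 r 0.0234 n 314
cap px [410. 295.] xy [ 0.4193 -0.1748] z 0.0993 r 0.0233 n 303
cap px [333. 327.] xy [0.3457 0.0021] z 0.0997 r 0.0226 n 301
cap px [241. 327.] xy [0.3394 0.2106] z 0.0999 r 0.0228 n 318
carrier 668 [0.6122 0.1207] [0.16  0.161] 88.16
beaker 155 [0.5705 0.0812] 0.029
time: 3.18
position: [0.3578, -0.2733, 0.3027]
tool_rot: [-3.14, 0.002, 0.007]
wrist_force: [-0.3, -1.2, -0.3]
opening: 0.0931
finger_force: 0.0
```

```bash
python3 -m inch '[[0,[0.2135,-0.357,0],0],[0,[0.2135,-0.357,0],0],[0,[0.2135,-0.357,0],0],[0,[0.2135,-0.357,0],0],[0,[0.2135,-0.357,0],0],[0,[0.2135,-0.357,0],0],[0,[0.2135,-0.357,0],0],[0,[0.2135,-0.357,0],0],[0,[0.2135,-0.357,0],0],[0,[0.2135,-0.357,0],0],[0,[0.2135,-0.357,0],0],[0,[0.2135,-0.357,0],0],[0,[0.2135,-0.357,0.04],0],[0,[0.2135,-0.357,0.08],0],[0,[0.2135,-0.357,0.08],0],[0,[0.2135,-0.357,0.08],0]]'
python3 - <<'E'
from h import *
s=arm.observe(); print(np.round(s["position"],4),np.round(s["tool_rot"],4),np.round(s["joints"],2))
shot("wrist","w1.png")
E
```

```text
time: 4.52
position: [0.5692, 0.0773, 0.222]
tool_rot: [3.139, 0.006, -0.004]
wrist_force: [0.4, 0.0, -0.0]
opening: 0.0931
finger_force: 0.0
[0.5692 0.0773 0.222 ] [ 3.1389  0.0058 -0.0042] [-0.04  0.53 -0.22  1.67  0.13  0.96 -1.88]
```

View pics/w1.png

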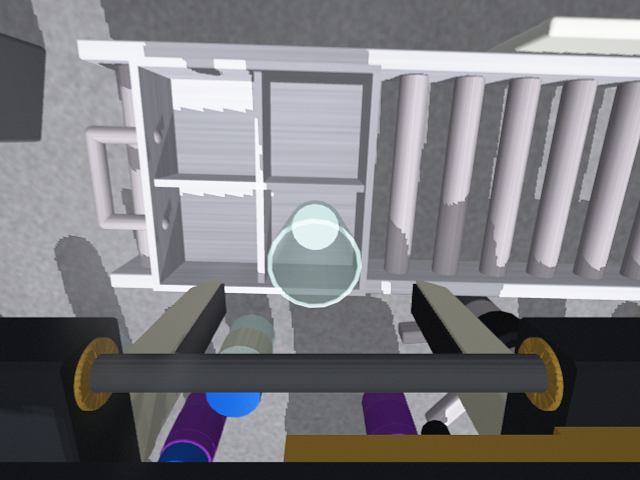

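The wrist view shows the beaker rim centred at (315,262), midway between the fingers, and the other compartments empty. Now I descend and grip.

```bash
python3 -m inch '[[0,[0,-0.003,0.04],0],[0,[0,-0.003,0.077],0],[0,[0,-0.003,0.077],0],[0,[0,-0.003,0.077],0],[120,[0,-0.003,0.077],0],[120,[0,-0.003,0.077],0],[120,[0,-0.003,0.077],0],[160,[0,-0.003,0.077],0],[160,[0,-0.003,0.077],0],[160,[0,-0.003,0.077],0],[160,[0,-0.003,0.077],0],[160,[0,-0.003,0.077],0]]' 12; python3 -c "
from h import *
s=arm.observe(); print(np.round(s['position'],4),s['opening'],s['finger_force'])"
```

```text
time: 5.57
position: [0.5712, 0.0837, 0.1473]
tool_rot: [3.142, -0.001, -0.0]
wrist_force: [-0.1, -0.9, 4.3]
opening: 0.0579
finger_force: 12.0
[0.5712 0.0837 0.1473] 0.0578949674837242 12.00027045677416
```

```bash
python3 -m inch '[[160,[0,0,-0.04],0],[160,[0,0,-0.08],0],[160,[0,0,-0.12],0],[160,[0,0,-0.15],0],[160,[-0.0735,0.49,-0.15],0],[160,[-0.0735,0.49,-0.15],0],[160,[-0.0735,0.49,-0.15],0],[160,[-0.0735,0.49,-0.15],0],[160,[-0.0735,0.49,-0.15],0],[160,[-0.0735,0.49,-0.15],0],[160,[-0.0735,0.49,-0.15],0],[160,[-0.0735,0.49,-0.15],0],[160,[-0.0735,0.49,-0.15],0],[160,[-0.0735,0.49,-0.15],0],[160,[-0.0735,0.49,-0.15],0],[160,[-0.0735,0.49,-0.15],0],[160,[-0.0735,0.49,-0.15],0],[160,[-0.0735,0.49,-0.15],0],[160,[-0.0735,0.49,-0.15],0]]'; python3 look.py
```

```text
time: 7.15
position: [0.4973, -0.4048, 0.2957]
tool_rot: [-3.139, 0.001, 0.001]
wrist_force: [0.1, 1.0, -1.7]
opening: 0.0577
finger_force: 12.0
t 7.15 TCP [ 0.4973 -0.4048  0.2957] rpy [-3.139e+00  1.000e-03  1.000e-03] open 0.0577
cap px [269. 286.] xy [0.4329 0.1521] z 0.1002 r 0.0225 n 292
cap px [198. 292.] xy [0.4154 0.3138] z 0.1001 r 0.0238 n 312
cap px [410. 295.] xy [ 0.4191 -0.1749] z 0.0998 r 0.0233 n 301
cap px [333. 327.] xy [0.3453 0.0019] z 0.0998 r 0.0224 n 298
cap px [241. 327.] xy [0.3397 0.2104] z 0.0999 r 0.0226 n 318
carrier 657 [0.6122 0.1213] [0.16  0.161] 88.14
```

```bash
python3 -m inch '[[160,[0,0,0.04],0],[160,[0,0,0.08],0],[160,[0,0,0.12],0],[160,[0,0,0.15],0],[160,[0,0,0.175],0],[160,[0,0,0.19],0],[160,[0,0,0.197],0],[160,[0,0,0.199],0],[160,[0,0,0.199],0],[60,[0,0,0.199],0],[60,[0,0,0.199],0],[60,[0,0,0.199],0],[30,[0,0,0.199],0],[30,[0,0,0.199],0],[0,[0,0,0.16],0],[0,[0,0,0.12],0],[0,[0,0,0.08],0],[0,[0,0,0.04],0],[0,[0,0,0],0],[0,[0,0,0],0]]'; python3 - <<'E'
from look import *
p,d,k,W=look()
m=(W[...,2]>.09)&(W[...,2]<.12)&(abs(W[...,0]-.4975)<.1)&(abs(W[...,1]+.406)<.1); q=W[m]; print(len(q),q.mean(0) if len(q) else 0)
p,d,k=shot("scene"); cv2.imwrite("pics/s1.png",p[280:480,60:300,::-1])
E
```

```text
time: 8.87
position: [0.5005, -0.4084, 0.3069]
tool_rot: [3.13, -0.015, -0.0]
wrist_force: [0.5, -0.7, 1.3]
opening: 0.0929
finger_force: 0.0
t 8.87 TCP [ 0.5005 -0.4084  0.3069] rpy [ 3.13  -0.015 -0.   ] open 0.0929
cap px [269. 286.] xy [0.4329 0.1524] z 0.1 r 0.0227 n 300
cap px [198. 292.] xy [0.4156 0.3139] z 0.0999 r 0.0235 n 317
cap px [410. 295.] xy [ 0.4188 -0.175 ] z 0.0996 r 0.0233 n 299
cap px [333. 327.] xy [0.3453 0.0019] z 0.0999 r 0.0224 n 297
cap px [241. 327.] xy [0.3395 0.2104] z 0.0997 r 0.0231 n 317
carrier 661 [0.6124 0.1211] [0.16  0.161] 88.12
207 [ 0.49885669 -0.40840118  0.10011846]
```

View pics/s1.png

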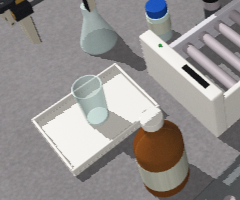

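The beaker stands upright in the basin. Next is jar C at (0.419,-0.175).

```bash
python3 -m inch '[[0,[-0.079,-0.231,0],0],[0,[-0.079,-0.231,0],0],[0,[-0.079,-0.231,0],0],[0,[-0.079,-0.231,0],0],[0,[-0.079,-0.231,0],0],[0,[-0.079,-0.231,0],0],[0,[-0.079,-0.231,0],0],[0,[-0.079,-0.231,0],0],[0,[-0.079,-0.231,0.04],0],[0,[-0.079,-0.231,0.08],0],[0,[-0.079,-0.231,0.1],0],[0,[-0.079,-0.231,0.1],0],[0,[-0.079,-0.231,0.1],0]]'; python3 -c "
from h import *
s=arm.observe(); print(np.round(s['position'],4),np.round(s['tool_rot'],3))"
```

```text
time: 10.05
position: [0.4176, -0.1763, 0.1955]
tool_rot: [-3.141, 0.003, -0.002]
wrist_force: [0.0, 0.5, 0.3]
opening: 0.0931
finger_force: 0.0
[ 0.4176 -0.1763  0.1955] [-3.141e+00  3.000e-03 -2.000e-03]
```

```bash
python3 -m inch '[[0,[0.001,-0.001,0.04],0],[0,[0.001,-0.001,0.08],0],[0,[0.001,-0.001,0.101],0],[0,[0.001,-0.001,0.101],0],[0,[0.001,-0.001,0.101],0],[120,[0.001,-0.001,0.101],0],[120,[0.001,-0.001,0.101],0],[120,[0.001,-0.001,0.101],0],[180,[0.001,-0.001,0.101],0],[180,[0.001,-0.001,0.101],0],[180,[0.001,-0.001,0.101],0],[180,[0.001,-0.001,0.101],0],[180,[0.001,-0.001,0.101],0],[180,[0.001,-0.001,0.101],0],[180,[0.001,-0.001,0.06],0],[180,[0.001,-0.001,0.02],0],[180,[0.001,-0.001,-0.02],0],[180,[0.001,-0.001,-0.06],0],[180,[0.001,-0.001,-0.1],0],[180,[0.001,-0.001,-0.1],0]]' 30; python3 look.py
```

```text
time: 11.72
position: [0.4227, -0.1746, 0.3033]
tool_rot: [3.137, -0.014, 0.0]
wrist_force: [2.2, -0.3, -2.5]
opening: 0.051
finger_force: 30.0
t 11.72 TCP [ 0.4227 -0.1746  0.3033] rpy [ 3.137 -0.014  0.   ] open 0.051
cap px [269. 286.] xy [0.4337 0.1515] z 0.1001 r 0.0227 n 297
cap px [198. 292.] xy [0.4156 0.3135] z 0.1003 r 0.0233 n 312
cap px [334. 327.] xy [0.3454 0.0015] z 0.0998 r 0.0223 n 299
cap px [242. 327.] xy [0.3399 0.2104] z 0.1001 r 0.0226 n 314
carrier 655 [0.6122 0.1211] [0.16  0.161] 88.1
```

```bash
python3 -m inch '[[180,[0.153,-0.254,0],0],[180,[0.153,-0.254,0],0],[180,[0.153,-0.254,0],0],[180,[0.153,-0.254,0],0],[180,[0.153,-0.254,0],0],[180,[0.153,-0.254,0],0],[180,[0.153,-0.254,0],0],[180,[0.153,-0.254,0],0],[180,[0.153,-0.254,0],0],[180,[0.153,-0.254,0.04],0],[180,[0.153,-0.254,0.06],0],[180,[0.153,-0.254,0.06],0],[180,[0.153,-0.254,0.06],0]]'; python3 - <<'E'
from h import *
s=arm.observe(); print(np.round(s['position'],4),np.round(s['tool_rot'],3))
shot("wrist","w2.png")
E
```

```text
time: 12.85
position: [0.5702, 0.078, 0.2344]
tool_rot: [3.14, 0.006, -0.002]
wrist_force: [0.7, -0.3, -1.8]
opening: 0.0513
finger_force: 30.0
[0.5702 0.078  0.2344] [ 3.14e+00  6.00e-03 -2.00e-03]
```

View pics/w2.png

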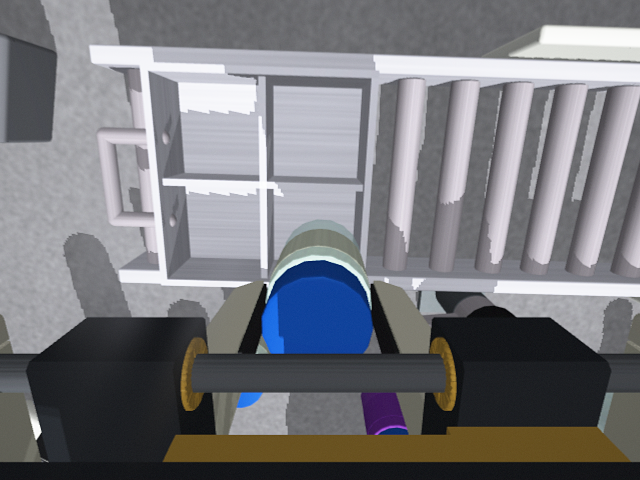

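The jar, cap at (318,305), hangs over the near compartment on the bay side, as planned. I lower it and let go with a small opening.

```bash
python3 -m inch '[[180,[0.001,0,0.03],0],[180,[0.001,0,0.05],0],[180,[0.001,0,0.065],0],[180,[0.001,0,0.075],0],[180,[0.001,0,0.082],0],[180,[0.001,0,0.085],0],[180,[0.001,0,0.085],0],[180,[0.001,0,0.085],0],[90,[0.001,0,0.085],0],[90,[0.001,0,0.085],0],[90,[0.001,0,0.085],0],[90,[0.001,0,0.085],0],[90,[0.001,0,0.06],0],[90,[0.001,0,0.03],0],[90,[0.001,0,0],0],[60,[0.001,0,-0.04],0],[30,[0.001,0,-0.06],0],[0,[0.001,0,-0.06],0]]'
```

```text
time: 14.4
position: [0.5759, 0.0809, 0.303]
tool_rot: [-3.139, -0.013, -0.0]
wrist_force: [0.1, -0.5, 0.1]
opening: 0.0759
finger_force: 0.0
```

```bash
python3 -m inch '[[0,[-0.12,0,0],0],[0,[-0.138,-0.073,0],0],[0,[-0.138,-0.073,0],0],[0,[-0.138,-0.073,0],0],[0,[-0.138,-0.073,0],0],[0,[-0.138,-0.073,0],0],[0,[-0.138,-0.073,0],0],[0,[-0.138,-0.073,0],0],[0,[-0.138,-0.073,0],0]]'; python3 - <<'E'
from h import *
s=arm.observe(); print(np.round(s['position'],4))
from look import *
p,d,k,W=look(); p,d,k=shot("scene"); cv2.imwrite("pics/s2.png",cv2.resize(p[180:340,220:440,::-1],None,fx=2,fy=2))
E
```

```text
time: 15.15
position: [0.4362, 0.1518, 0.2963]
tool_rot: [3.141, 0.0, -0.003]
wrist_force: [-0.8, -0.0, -1.3]
opening: 0.0926
finger_force: 0.0
[0.4362 0.1518 0.2963]
t 15.15 TCP [0.4362 0.1518 0.2963] rpy [ 3.141e+00  0.000e+00 -3.000e-03] open 0.0926
cap px [194. 293.] xy [0.4165 0.3133] z 0.1003 r 0.0231 n 176
cap px [333. 326.] xy [0.3456 0.0016] z 0.0998 r 0.0227 n 310
carrier 594 [0.6121 0.1215] [0.16  0.161] 88.11
beaker 370 [0.5731 0.0804] 0.0241
```

View pics/s2.png

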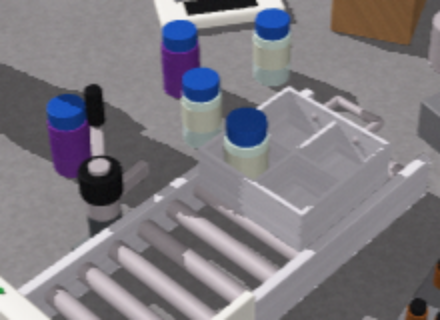

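Jar C stands in its compartment, cap at (246,125) in the crop. Now jar B, directly below the tool.

```bash
python3 -m inch '[[0,[-0.001,0,0.04],0],[0,[-0.001,0,0.08],0],[0,[-0.001,0,0.12],0],[0,[-0.001,0,0.16],0],[0,[-0.001,0,0.19],0],[0,[-0.001,0,0.2],0],[0,[-0.001,0,0.2],0],[0,[-0.001,0,0.2],0],[120,[-0.001,0,0.2],0],[120,[-0.001,0,0.2],0],[120,[-0.001,0,0.2],0],[180,[-0.001,0,0.2],0],[180,[-0.001,0,0.2],0],[180,[-0.001,0,0.2],0],[180,[-0.001,0,0.2],0],[180,[-0.001,0,0.2],0],[180,[-0.001,0,0.2],0]]'; python3 -c "
from h import *
s=arm.observe(); print(np.round(s['position'],4))"
```

```text
time: 16.67
position: [0.4343, 0.1524, 0.0969]
tool_rot: [3.141, -0.0, -0.001]
wrist_force: [-0.3, -1.5, 4.0]
opening: 0.051
finger_force: 30.0
[0.4343 0.1524 0.0969]
```

```bash
python3 -m inch '[[180,[0,0,-0.04],0],[180,[0,0,-0.08],0],[180,[0,0,-0.12],0],[180,[0,0,-0.16],0],[180,[0,0,-0.2],0],[180,[0.2185,-0.0065,-0.2],0],[180,[0.2185,-0.0065,-0.2],0],[180,[0.2185,-0.0065,-0.2],0],[180,[0.2185,-0.0065,-0.2],0],[180,[0.2185,-0.0065,-0.2],0],[180,[0.2185,-0.0065,-0.2],0],[180,[0.2185,-0.0065,-0.2],0],[180,[0.2185,-0.0065,-0.2],0],[180,[0.2185,-0.0065,-0.15],0],[180,[0.2185,-0.0065,-0.14],0],[180,[0.2185,-0.0065,-0.14],0],[180,[0.2185,-0.0065,-0.14],0]]'; python3 - <<'E'
from h import *
s=arm.observe(); print(np.round(s['position'],4),np.round(s['tool_rot'],3))
shot("wrist","w3.png")
E
```

```text
time: 18.08
position: [0.6508, 0.1596, 0.2362]
tool_rot: [3.141, 0.003, 0.001]
wrist_force: [0.2, 0.3, -2.6]
opening: 0.051
finger_force: 30.0
[0.6508 0.1596 0.2362] [3.141e+00 3.000e-03 1.000e-03]
```

View pics/w3.png

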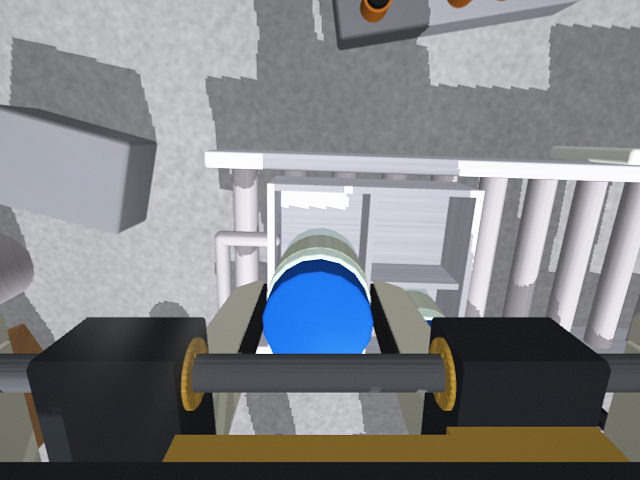

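The jar (cap at (318,310)) is centred over the far +y compartment, between the wall at column 272 and the divider at 365. Lower and release.

```bash
python3 -m inch '[[180,[0.001,0,0.03],0],[180,[0.001,0,0.05],0],[180,[0.001,0,0.065],0],[180,[0.001,0,0.075],0],[180,[0.001,0,0.081],0],[180,[0.001,0,0.084],0],[180,[0.001,0,0.084],0],[180,[0.001,0,0.084],0],[90,[0.001,0,0.084],0],[90,[0.001,0,0.084],0],[90,[0.001,0,0.084],0],[90,[0.001,0,0.084],0],[90,[0.001,0,0.06],0],[90,[0.001,0,0.03],0],[90,[0.001,0,0],0],[60,[0.001,0,-0.04],0],[30,[0.001,0,-0.06],0],[0,[0.001,0,-0.06],0]]'
```

```text
time: 19.63
position: [0.6563, 0.1607, 0.304]
tool_rot: [-3.137, -0.013, -0.0]
wrist_force: [0.1, 0.6, 0.5]
opening: 0.0757
finger_force: 0.0
```

```bash
python3 -m inch '[[0,[-0.2345,-0.155,0],0],[0,[-0.2345,-0.155,0],0],[0,[-0.2345,-0.155,0],0],[0,[-0.2345,-0.155,0],0],[0,[-0.2345,-0.155,0],0],[0,[-0.2345,-0.155,0],0],[0,[-0.2345,-0.155,0],0],[0,[-0.2345,-0.155,0],0],[0,[-0.2345,-0.155,0],0],[0,[-0.2345,-0.155,0],0]]'; python3 - <<'E'
from look import *
p,d,k,W=look(); p,d,k=shot("scene"); q=cloud(d,k)
hsv=cv2.cvtColor(p,cv2.COLOR_RGB2HSV)
m=(hsv[...,0]>105)&(hsv[...,0]<125)&(hsv[...,1]>150)&(hsv[...,2]>60)
n,l,st,c=cv2.connectedComponentsWithStats(m.astype(np.uint8))
for i in range(1,n):
    if st[i,4]>60:
        g=q[l==i]; t=np.percentile(g[:,2],90); g=g[abs(g[:,2]-t)<.006]; print("scene cap",np.round(c[i]),st[i,4],np.round(g.mean(0),4))
E
```

```text
time: 20.47
position: [0.42, 0.3135, 0.2965]
tool_rot: [3.141, -0.001, -0.001]
wrist_force: [-0.4, 0.6, -0.1]
opening: 0.0929
finger_force: 0.0
t 20.47 TCP [0.42   0.3135 0.2965] rpy [ 3.141e+00 -1.000e-03 -1.000e-03] open 0.0929
cap px [265. 187.] xy [0.6488 0.16  ] z 0.1551 r 0.022 n 170
cap px [307. 222.] xy [0.5751 0.073 ] z 0.1552 r 0.0218 n 115
cap px [333. 326.] xy [0.3451 0.0022] z 0.0999 r 0.0229 n 308
cap px [241. 327.] xy [0.3394 0.2104] z 0.0999 r 0.0229 n 318
carrier 655 [0.6121 0.1217] [0.161 0.161] 88.28
beaker 744 [0.6099 0.1208] 0.0786
scene cap [267.  18.] 652 [-1.5274  1.7459 -0.1199]
scene cap [218.  46.] 3326 [-1.055   0.9096 -0.0641]
scene cap [134.  60.] 1293 [-1.5277  0.7745 -0.1016]
scene cap [201. 112.] 417 [-1.1692  0.8988 -0.4232]
scene cap [356. 192.] 219 [0.4177 0.3097 0.1027]
scene cap [310. 198.] 224 [0.3411 0.207  0.1031]
scene cap [253. 236.] 295 [ 0.3456 -0.0011  0.1027]
scene cap [390. 240.] 321 [0.6492 0.1559 0.1575]
scene cap [343. 243.] 330 [0.5747 0.0758 0.1573]
```

```bash
python3 -m inch '[[0,[-0.002,0,0.04],0],[0,[-0.002,0,0.08],0],[0,[-0.002,0,0.12],0],[0,[-0.002,0,0.16],0],[0,[-0.002,0,0.19],0],[0,[-0.002,0,0.2],0],[0,[-0.002,0,0.2],0],[0,[-0.002,0,0.2],0],[120,[-0.002,0,0.2],0],[120,[-0.002,0,0.2],0],[120,[-0.002,0,0.2],0],[180,[-0.002,0,0.2],0],[180,[-0.002,0,0.2],0],[180,[-0.002,0,0.2],0],[180,[-0.002,0,0.2],0],[180,[-0.002,0,0.2],0],[180,[-0.002,0,0.2],0]]'; python3 -c "
from h import *
s=arm.observe(); print(np.round(s['position'],4))"
```

```text
time: 21.98
position: [0.4173, 0.3139, 0.0969]
tool_rot: [3.141, -0.0, -0.001]
wrist_force: [-0.3, -1.7, 3.4]
opening: 0.0507
finger_force: 30.0
[0.4173 0.3139 0.0969]
```

```bash
python3 -m inch '[[180,[0,0,-0.04],0],[180,[0,0,-0.08],0],[180,[0,0,-0.12],0],[180,[0,0,-0.16],0],[180,[0,0,-0.2],0],[180,[0.157,0.148,-0.2],0],[180,[0.157,0.148,-0.2],0],[180,[0.157,0.148,-0.2],0],[180,[0.157,0.148,-0.2],0],[180,[0.157,0.148,-0.2],0],[180,[0.157,0.148,-0.2],0],[180,[0.157,0.148,-0.2],0],[180,[0.157,0.148,-0.2],0],[180,[0.157,0.148,-0.15],0],[180,[0.157,0.148,-0.14],0],[180,[0.157,0.148,-0.14],0],[180,[0.157,0.148,-0.14],0]]'; python3 - <<'E'
from h import *
s=arm.observe(); print(np.round(s['position'],4),np.round(s['tool_rot'],3))
shot("wrist","w4.png")
E
```

```text
time: 23.4
position: [0.5725, 0.168, 0.236]
tool_rot: [-3.141, 0.003, 0.003]
wrist_force: [0.9, 0.8, -2.2]
opening: 0.0508
finger_force: 30.0
[0.5725 0.168  0.236 ] [-3.141e+00  3.000e-03  3.000e-03]
```

View pics/w4.png

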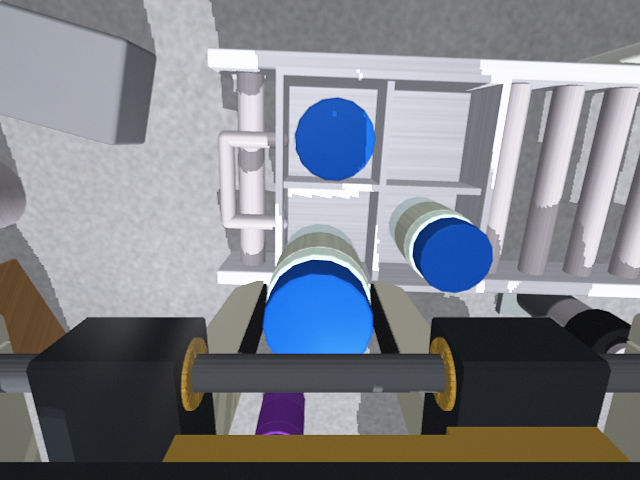

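The jar (cap at (318,310)) is about 7 mm to the +y side of the compartment centre (column 328). I trim it 3 mm and place it.

```bash
python3 -m inch '[[180,[0.001,0.003,0.02],0],[180,[0.001,0.003,0.045],0],[180,[0.001,0.003,0.065],0],[180,[0.001,0.003,0.075],0],[180,[0.001,0.003,0.081],0],[180,[0.001,0.003,0.084],0],[180,[0.001,0.003,0.084],0],[180,[0.001,0.003,0.084],0],[90,[0.001,0.003,0.084],0],[90,[0.001,0.003,0.084],0],[90,[0.001,0.003,0.084],0],[90,[0.001,0.003,0.084],0],[90,[0.001,0.003,0.06],0],[90,[0.001,0.003,0.03],0],[90,[0.001,0.003,0],0],[60,[0.001,0.003,-0.04],0],[30,[0.001,0.003,-0.06],0],[0,[0.001,0.003,-0.06],0]]'
```

```text
time: 24.95
position: [0.5778, 0.1648, 0.3032]
tool_rot: [-3.137, -0.012, -0.0]
wrist_force: [1.0, -0.0, 1.2]
opening: 0.076
finger_force: 0.0
```

```bash
python3 -m inch '[[255,[0.04,-0.185,0],0],[255,[0.04,-0.185,0],0],[255,[0.04,-0.185,0],0],[255,[0.04,-0.185,0],0],[255,[0.04,-0.185,0],0],[255,[0.04,-0.185,0],0],[255,[0.04,-0.185,0],0],[255,[0.04,-0.185,0],0],[255,[0.04,-0.185,0],0]]'; python3 - <<'E'
from look import *
p,d,k,W=look()
m=(W[...,2]>.09)&(W[...,2]<.12)&(abs(W[...,0]-.4975)<.1)&(abs(W[...,1]+.406)<.1); print("beaker",m.sum(),W[m].mean(0))
p,d,k=shot("scene"); cv2.imwrite("pics/s3.png",cv2.resize(p[170:340,220:460,::-1],None,fx=2,fy=2))
E
```

```text
time: 25.7
position: [0.6159, 0.3459, 0.2967]
tool_rot: [3.14, -0.001, -0.003]
wrist_force: [-0.8, -0.5, 1.0]
opening: 0.0248
finger_force: 0.0
t 25.7 TCP [0.6159 0.3459 0.2967] rpy [ 3.14e+00 -1.00e-03 -3.00e-03] open 0.0248
cap px [266. 189.] xy [0.6482 0.1599] z 0.1553 r 0.022 n 282
cap px [304. 222.] xy [0.5735 0.0796] z 0.1549 r 0.0232 n 235
cap px [256. 224.] xy [0.5687 0.1743] z 0.1547 r 0.018 n 76
cap px [333. 327.] xy [0.3453 0.0018] z 0.0999 r 0.0228 n 313
carrier 650 [0.6124 0.1216] [0.16  0.161] 88.1
beaker 1116 [0.6074 0.123 ] 0.0785
beaker 209 [ 0.49888816 -0.40744353  0.1002426 ]
```

View pics/s3.png

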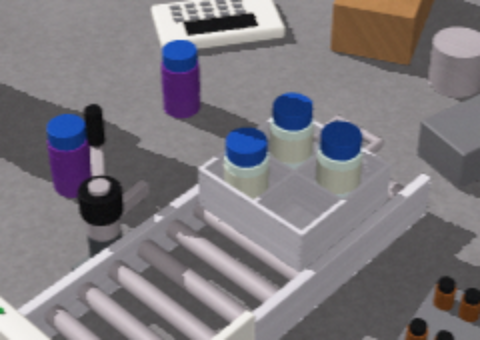

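All three jars stand in the carrier and the beaker stands in the basin. For the push I turn the closed gripper 88° so its body stays clear of the jars, and move behind the bar.

```bash
python3 -m inch '[[255,[0.002,0.047,0],-1],[255,[0.002,0.047,0],-2],[255,[0.002,0.047,0],-3],[255,[0.002,0.047,0],-4],[255,[0.002,0.047,0],-5],[255,[0.002,0.047,0],-6],[255,[0.002,0.047,0],-7],[255,[0.002,0.047,0],-8],[255,[0.002,0.047,0],-9],[255,[0.002,0.047,0],-10],[255,[0.002,0.047,0],-11],[255,[0.002,0.047,0],-12],[255,[0.002,0.047,0],-13],[255,[0.002,0.047,0],-14],[255,[0.002,0.047,0],-14.7],[255,[0.002,0.047,0],-14.7],[255,[0.002,0.047,0],-14.7]]'; python3 - <<'E'
from look import *
s=arm.observe(); print(np.round(s['joints'],2))
p,d,k,W=look()
m=(abs(W[...,2]-.096)<.008)&(abs(W[...,0]-.615)<.05)&(abs(W[...,1]-.24)<.015); print("bar",m.sum(),W[m].mean(0) if m.sum() else 0)
E
```

```text
time: 27.22
position: [0.6175, 0.3003, 0.297]
tool_rot: [3.141, 0.0, 1.536]
wrist_force: [-0.3, 0.0, 0.3]
opening: 0.0003
finger_force: 0.0
[-0.15  0.72 -0.69  1.2   0.44  1.37 -0.84]
t 27.22 TCP [0.6175 0.3003 0.297 ] rpy [3.141 0.    1.536] open 0.0003
cap px [266. 190.] xy [0.6467 0.1596] z 0.1551 r 0.0237 n 339
cap px [267. 219.] xy [0.5777 0.1591] z 0.1548 r 0.0199 n 104
cap px [301. 223.] xy [0.5736 0.0797] z 0.1552 r 0.0219 n 300
cap px [242. 327.] xy [0.3397 0.2108] z 0.1 r 0.0227 n 312
carrier 485 [0.6122 0.1215] [0.16  0.161] 88.14
beaker 874 [0.611  0.1197] 0.0786
bar 15 [0.64741815 0.22892596 0.09615141]
```

```bash
python3 -m inch '[[255,[0,0,0.04],0],[255,[0,0,0.08],0],[255,[0,0,0.12],0],[255,[0,0,0.16],0],[255,[0,0,0.19],0],[255,[0,0,0.197],0],[255,[0,0,0.197],0],[255,[-0.02,0,0.197],0],[255,[-0.034,0,0.197],0],[255,[-0.04,0,0.197],0],[255,[-0.044,0,0.197],0],[255,[-0.048,0,0.197],0],[255,[-0.053,0,0.197],0],[255,[-0.06,0,0.197],0],[255,[-0.068,0,0.197],0],[255,[-0.076,0,0.197],0],[255,[-0.084,0,0.197],0],[255,[-0.092,0,0.197],0],[255,[-0.1,0,0.197],0],[255,[-0.108,0,0.197],0]]'; python3 look.py
```

```text
time: 28.93
position: [0.6133, 0.1925, 0.0995]
tool_rot: [-3.141, 0.0, 1.539]
wrist_force: [0.3, 1.8, 0.6]
opening: 0.0002
finger_force: 0.9
t 28.93 TCP [0.6133 0.1925 0.0995] rpy [-3.141  0.     1.539] open 0.0002
cap px [296. 187.] xy [0.648  0.0966] z 0.1551 r 0.0219 n 154
cap px [242. 327.] xy [0.3397 0.2103] z 0.1 r 0.0225 n 314
carrier 295 [0.6322 0.0575] [0.158 0.117] 88.05
beaker 187 [0.5963 0.1251] 0.0797
```

```bash
python3 -m inch '[[255,[-0.008,0,0],0],[255,[-0.016,0,0],0],[255,[-0.025,0,0],0],[255,[-0.034,0,0],0],[255,[-0.043,0,0],0],[255,[-0.052,0,0],0],[255,[-0.061,0,0],0],[255,[-0.07,0,0],0],[255,[-0.079,0,0],0],[255,[-0.088,0,0],0],[255,[-0.097,0,0],0],[255,[-0.106,0,0],0],[255,[-0.115,0,0],0],[255,[-0.124,0,0],0],[255,[-0.133,0,0],0],[255,[-0.142,0,0],0],[255,[-0.151,0,0],0],[255,[-0.16,0,0],0],[255,[-0.168,0,0],0],[255,[-0.175,0,0],0]]'; python3 look.py
```

```text
time: 30.65
position: [0.6083, 0.0171, 0.0997]
tool_rot: [3.141, 0.001, 1.538]
wrist_force: [-1.5, 1.5, -0.1]
opening: 0.0006
finger_force: 0.7
t 30.65 TCP [0.6083 0.0171 0.0997] rpy [3.141e+00 1.000e-03 1.538e+00] open 0.0006
cap px [333. 327.] xy [0.3455 0.0019] z 0.0998 r 0.0223 n 297
cap px [241. 327.] xy [0.3397 0.2105] z 0.1001 r 0.0224 n 309
carrier 243 [ 0.6573 -0.1671] [0.155 0.077] 45.42
```

```bash
python3 -m inch '[[255,[-0.006,0,0],0],[255,[-0.012,0,0],0],[255,[-0.018,0,0],0],[255,[-0.024,0,0],0],[255,[-0.03,0,0],0],[255,[-0.035,0,0],0],[255,[-0.039,0,0],0],[255,[-0.042,0,0],0],[255,[-0.044,0,0],0],[255,[-0.046,0,0],0],[255,[-0.048,0,0],0],[255,[-0.048,0,0],0],[255,[-0.048,0,0],0]]'; python3 look.py
```

```text
time: 31.78
position: [0.6063, -0.0299, 0.0995]
tool_rot: [-3.141, 0.001, 1.539]
wrist_force: [-0.2, 0.5, -0.8]
opening: 0.0004
finger_force: 0.0
t 31.78 TCP [ 0.6063 -0.0299  0.0995] rpy [-3.141e+00  1.000e-03  1.539e+00] open 0.0004
cap px [333. 327.] xy [0.3457 0.0016] z 0.0998 r 0.0222 n 293
cap px [241. 327.] xy [0.3399 0.2105] z 0.0999 r 0.0225 n 311
carrier 91 [ 0.679  -0.1875] [0.075 0.007] 88.58
```

```bash
python3 -m inch '[[255,[-0.002,0,0],0],[255,[-0.004,0,0],0],[255,[-0.006,0,0],0],[255,[-0.006,0,0],0],[255,[-0.006,0,0],0]]'
```

```text
time: 32.25
position: [0.6062, -0.0302, 0.0996]
tool_rot: [3.142, -0.008, 1.543]
wrist_force: [0.2, 8.5, -2.8]
opening: -0.0
finger_force: 3.7
```

```bash
python3 -m inch '[[255,[-0.002,0,0],0],[255,[-0.004,0,0],0],[255,[-0.004,0,0],0],[255,[-0.004,0,0],0]]'
```

```text
time: 32.58
position: [0.6062, -0.0303, 0.0997]
tool_rot: [3.141, -0.014, 1.545]
wrist_force: [-0.5, 11.0, -2.8]
opening: 0.0002
finger_force: 6.0
```

It is firmly against the stop: the force rises and the tool no longer moves. Back off, lift and check.

```bash
python3 -m inch '[[255,[0.01,0,0],0],[255,[0.03,0,0],0],[255,[0.06,0,0],0],[255,[0.06,0,-0.04],0],[255,[0.06,0,-0.08],0],[255,[0.06,0,-0.12],0],[255,[0.06,0,-0.16],0],[255,[0.06,0,-0.2],0],[255,[0.16,0,-0.2],0],[255,[0.16,0,-0.2],0],[255,[0.16,0,-0.2],0],[255,[0.16,0,-0.2],0]]'; python3 - <<'E'
from look import *
p,d,k,W=look("top5.png"); cv2.imwrite("pics/crop5.png",cv2.resize(p[150:350,300:500,::-1],None,fx=2.5,fy=2.5))
R=W[235:320,310:395].reshape(-1,3)
for nm,lo,hi in(("grip",.165,.185),("bar/drum",.115,.16),("gate",.084,.096)):
    g=R[(R[:,2]>lo)&(R[:,2]<hi)&(R[:,0]<.515)]; print(nm,len(g),np.round(g.mean(0),4),cv2.minAreaRect(g[:,:2].astype(np.float32)))
for t in("pivot","grip","home"):
    for r in arm.landmark_of(t,"top")[:2]: print(t,round(r["conf"],2),np.round(plane(r["position"][0]*640,r["position"][1]*480,{"pivot":.15,"grip":.175,"home":.05}[t],k),4))
E
```

```text
time: 33.58
position: [0.6098, 0.1266, 0.3005]
tool_rot: [3.142, -0.003, 1.548]
wrist_force: [0.5, 0.7, 1.5]
opening: 0.0004
finger_force: 0.0
t 33.58 TCP [0.6098 0.1266 0.3005] rpy [ 3.142e+00 -3.000e-03  1.548e+00] open 0.0004
cap px [393. 197.] xy [ 0.6371 -0.1246] z 0.1549 r 0.0236 n 329
cap px [432. 226.] xy [ 0.5726 -0.2107] z 0.1548 r 0.0229 n 317
cap px [391. 230.] xy [ 0.5622 -0.1197] z 0.155 r 0.0236 n 332
cap px [334. 327.] xy [0.3455 0.0017] z 0.1 r 0.0226 n 303
cap px [241. 327.] xy [0.3399 0.2106] z 0.1 r 0.0225 n 311
carrier 287 [ 0.6556 -0.1262] [0.094 0.183] 39.65
grip 0 [nan nan nan] ((0.0, 0.0), (0.0, 0.0), 0.0)
bar/drum 0 [nan nan nan] ((0.0, 0.0), (0.0, 0.0), 0.0)
gate 3 [0.3658 0.0066 0.0925] ((0.3663238286972046, 0.00507756695151329), (0.0018603187054395676, 0.018542466685175896), 8.193753242492676)<stdin>:5: RuntimeWarning: Mean of empty slice.
  ret = um.true_divide(
```

View pics/crop5.png

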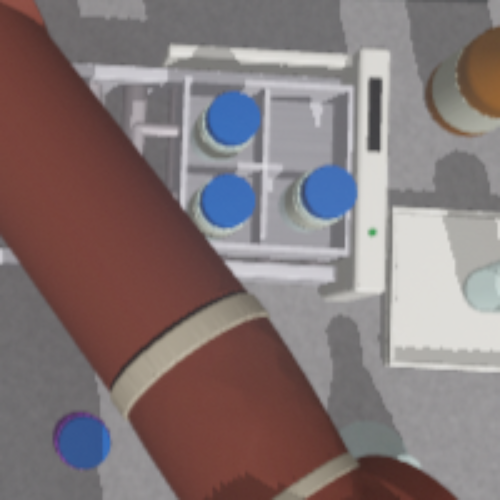

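The carrier is home against the white stop, with all three jars upright in it (crop (230,118), (228,202), (328,192)). The arm hides the handle, so I move above where the grip was, half-turned for the grasp, and re-measure.

```bash
python3 -m inch '[[255,[0,0,0],-1],[255,[0,0,0],-2],[255,[0,0,0],-3],[255,[0,0,0],-4],[255,[0,0,0],-5],[255,[0,0,0],-6],[255,[0,0,0],-7],[255,[0,0,0],-8],[255,[0,0,0],-9],[255,[0,0,0],-10],[255,[0,0,0],-11],[255,[0,0,0],-12],[255,[0,0,0],-13],[255,[0,0,0],-14],[255,[0,0,0],-15.2],[255,[0,0,0],-15.2]]'; python3 - <<'E'
from look import *
s=arm.observe(); print(np.round(s['joints'],2),np.round(s['position'],4),np.round(s['tool_rot'],3))
p0=np.load("top0.npz")
for n in("top","scene"):
    p,d,k=shot(n,n+"6.png"); W=cloud(d,k)
    B=(abs(W[...,0]-.46)<.09)&(abs(W[...,1]+.04)<.08)&(W[...,0]<.52)
    for nm,lo,hi in(("grip",.168,.18),("drum",.13,.165),("bar",.115,.13),("gate",.08,.096)):
        g=W[B&(W[...,2]>lo)&(W[...,2]<hi)]
        print(n,nm,len(g),np.round(g.mean(0),4) if len(g) else 0,[np.round(x,3) for x in cv2.minAreaRect(g[:,:2].astype(np.float32))] if len(g)>3 else 0)
    for t in("pivot","grip"):
        for r in arm.landmark_of(t,n)[:1]: print(t,round(r["conf"],2),np.round(plane(r["position"][0]*640,r["position"][1]*480,{"pivot":.15,"grip":.175}[t],k),4))
E
```

```text
time: 35.12
position: [0.6121, 0.1175, 0.2988]
tool_rot: [-3.14, -0.001, 3.129]
wrist_force: [0.9, -0.8, 0.2]
opening: 0.0005
finger_force: 0.0
[ 0.35  0.76 -1.16  1.4   0.69  1.42  0.76] [0.6121 0.1175 0.2988] [-3.140e+00 -1.000e-03  3.129e+00]
top grip 79 [ 0.4194 -0.0133  0.1743] [array([ 0.42 , -0.014]), array([0.019, 0.02 ]), np.float64(1.427)]
top drum 18 [ 0.4335 -0.0201  0.1413] [array([ 0.447, -0.031]), array([0.028, 0.084]), np.float64(39.463)]
top bar 235 [ 0.4569 -0.044   0.1247] [array([ 0.451, -0.047]), array([0.041, 0.068]), np.float64(62.412)]
top gate 114 [ 0.4796 -0.0186  0.0858] [array([ 0.48 , -0.019]), array([0.012, 0.052]), np.float64(2.553)]
pivot 0.59 [ 0.483  -0.0759  0.15  ]
grip 0.88 [ 0.4215 -0.0099  0.175 ]
scene grip 63 [ 0.4216 -0.0171  0.1758] [array([ 0.421, -0.017]), array([0.021, 0.021]), np.float64(41.555)]
scene drum 254 [ 0.4599 -0.0501  0.1393] [array([ 0.464, -0.048]), array([0.045, 0.11 ]), np.float64(41.899)]
scene bar 308 [ 0.4758 -0.0634  0.1258] [array([ 0.469, -0.049]), array([0.049, 0.106]), np.float64(35.766)]
scene gate 95 [ 0.4804 -0.0215  0.0868] [array([ 0.451, -0.017]), array([0.073, 0.152]), np.float64(48.614)]
pivot 0.66 [ 0.4783 -0.0705  0.15  ]
grip 0.92 [ 0.4127 -0.0109  0.175 ]
```

```bash
python3 -m inch '[[0,[0.187,-0.134,0],0],[0,[0.187,-0.134,0],0],[0,[0.187,-0.134,0],0],[0,[0.187,-0.134,0],0],[0,[0.187,-0.134,0],0],[0,[0.187,-0.134,0],0],[0,[0.187,-0.134,0],0],[0,[0.187,-0.134,0],0],[0,[0.187,-0.134,0],0],[0,[0.187,-0.134,0],0],[0,[0.187,-0.134,0.02],0],[0,[0.187,-0.134,0.04],0],[0,[0.187,-0.134,0.06],0],[0,[0.187,-0.134,0.06],0],[0,[0.187,-0.134,0.06],0]]'; python3 - <<'E'
from h import *
s=arm.observe(); print(np.round(s['joints'],2),np.round(s['position'],4),np.round(s['tool_rot'],3))
shot("wrist","w7.png")
E
```

```text
time: 36.67
position: [0.4234, -0.0104, 0.2394]
tool_rot: [3.14, -0.001, 3.133]
wrist_force: [-0.6, -0.0, 0.2]
opening: 0.0914
finger_force: 0.0
[ 0.81  0.52 -1.22  2.02  0.58  1.01  0.87] [ 0.4234 -0.0104  0.2394] [ 3.140e+00 -1.000e-03  3.133e+00]
```

View pics/w7.png

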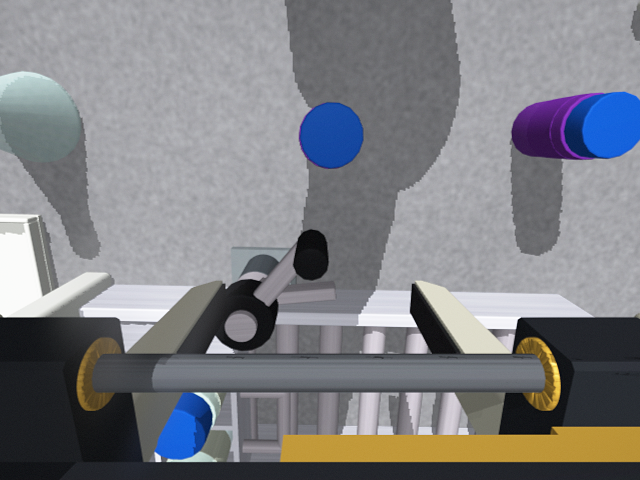

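The wrist view shows the black grip at (312,245), between the fingers, with the handle bar running down-left to the drum. Descend and grip lightly.

```bash
python3 -m inch '[[0,[0,-0.003,0.03],0],[0,[0,-0.003,0.06],0],[0,[0,-0.003,0.078],0],[0,[0,-0.003,0.078],0],[0,[0,-0.003,0.078],0],[120,[0,-0.003,0.078],0],[120,[0,-0.003,0.078],0],[160,[0,-0.003,0.078],0],[180,[0,-0.003,0.078],0],[230,[0,-0.003,0.078],0],[230,[0,-0.003,0.078],0],[230,[0,-0.003,0.078],0],[230,[0,-0.003,0.078],0],[230,[0,-0.003,0.078],0]]' 15; python3 - <<'E'
from h import *
s=arm.observe(); print(np.round(s['joints'],2),np.round(s['position'],4),np.round(s['tool_rot'],3))
# arc: grip target rel. to start, tool axes
y=s['tool_rot'][2]; X=np.array([np.cos(y),np.sin(y)]); Y=np.array([np.sin(y),-np.cos(y)])
P=np.array([.479,-.0745]); g0=np.array([.420,-.014]); a0=np.arctan2(*(g0-P)[::-1]); r=.085; print("a0",np.degrees(a0),np.hypot(*(g0-P)))
# shift of TCP keeps its present offset
for i in range(1,21):
    a=a0-np.radians(6*i); q=P+r*np.array([np.cos(a),np.sin(a)]); D=q-(P+r*np.array([np.cos(a0),np.sin(a0)])); print(i,np.round([D@X,D@Y],3),end="; ")
E
```

```text
time: 37.88
position: [0.423, -0.0145, 0.1617]
tool_rot: [3.142, -0.0, 3.131]
wrist_force: [-0.7, -0.4, -0.2]
opening: 0.0375
finger_force: 0.0
[ 0.7   0.61 -1.08  2.13  0.74  0.85  0.72] [ 0.423  -0.0145  0.1617] [ 3.142 -0.     3.131]
a0 134.28084388345493 0.08450591695260161
1 [-0.007  0.006]; 2 [-0.014  0.011]; 3 [-0.022  0.016]; 4 [-0.03   0.019]; 5 [-0.038  0.022]; 6 [-0.047  0.024]; 7 [-0.056  0.025]; 8 [-0.065  0.025]; 9 [-0.073  0.024]; 10 [-0.082  0.022]; 11 [-0.091  0.019]; 12 [-0.099  0.015]; 13 [-0.106  0.011]; 14 [-0.114  0.006]; 15 [-0.12 -0.  ]; 16 [-0.126 -0.007]; 17 [-0.131 -0.014]; 18 [-0.136 -0.022]; 19 [-0.139 -0.03 ]; 20 [-0.142 -0.038];
```

```bash
python3 -m inch '[[240,[0,0,0],0],[240,[0,0,0],0],[240,[0,0,0],0],[240,[0,0,0],0],[240,[0,0,0],0],[240,[-0.007,0.006,0],1],[240,[-0.014,0.011,0],2],[240,[-0.022,0.016,0],3],[240,[-0.03,0.019,0],4],[240,[-0.038,0.022,0],5],[240,[-0.047,0.024,0],6],[240,[-0.056,0.025,0],7],[240,[-0.056,0.025,0],7],[240,[-0.056,0.025,0],7]]'; python3 -c "
from h import *
s=arm.observe(); print(np.round(s['joints'],2),np.round(s['position'],4),np.round(s['tool_rot'],3),np.round(s['wrist_force'],2))
v=s['position'][:2]-np.array([.479,-.0745]); print(np.degrees(np.arctan2(v[1],v[0])),np.hypot(*v))"
```

```text
time: 39.05
position: [0.4789, 0.012, 0.1617]
tool_rot: [3.139, -0.002, 2.402]
wrist_force: [-0.9, 4.9, 0.2]
opening: 0.0217
finger_force: 15.0
[ 0.49  0.6  -0.85  1.99  0.61  0.83  0.13] [0.4789 0.012  0.1617] [ 3.139e+00 -2.000e-03  2.402e+00] [-0.94  4.89  0.19]
90.08219158506094 0.08650497797755327
```

```bash
cat > arc.py <<'E'
import numpy as np,sys
a0,y,n,st=[float(x) for x in sys.argv[1:]]; X=np.array([np.cos(y),np.sin(y)]); Y=np.array([np.sin(y),-np.cos(y)]); e=lambda a:.085*np.array([np.cos(np.radians(a)),np.sin(np.radians(a))])
for i in range(1,int(n)+1): D=e(a0-st*i)-e(a0); print(i,np.round([D@X,D@Y],4))
E
python3 arc.py 92.3 2.398 9 6
```

```text
1 [-0.0066  0.0059]
2 [-0.0138  0.0112]
3 [-0.0215  0.0156]
4 [-0.0297  0.0192]
5 [-0.0381  0.0219]
6 [-0.0468  0.0238]
7 [-0.0557  0.0247]
8 [-0.0646  0.0247]
9 [-0.0734  0.0237]
```

```bash
python3 -m inch '[[240,[-0.0066,0.0059,0],1],[240,[-0.0138,0.0112,0],2],[240,[-0.0215,0.0156,0],3],[240,[-0.0297,0.0192,0],4],[240,[-0.0381,0.0219,0],5],[240,[-0.0468,0.0238,0],6],[240,[-0.0557,0.0247,0],7],[240,[-0.0646,0.0247,0],8],[240,[-0.0646,0.0247,0],8],[240,[-0.0646,0.0247,0],8]]'; python3 -c "
from h import *
s=arm.observe(); print(np.round(s['joints'],2),np.round(s['position'],4),np.round(s['tool_rot'],3),np.round(s['wrist_force'],2))
v=s['position'][:2]-np.array([.479,-.0745]); print(np.degrees(np.arctan2(v[1],v[0])),np.hypot(*v))
a=np.radians(44); print('tangential',s['wrist_force'][:2]@np.array([np.sin(a),-np.cos(a)]))"; python3 arc.py 44.3 1.56 10 3
```

```text
time: 39.88
position: [0.5447, -0.0147, 0.1618]
tool_rot: [3.138, -0.002, 1.565]
wrist_force: [3.4, 3.6, -2.7]
opening: 0.0218
finger_force: 15.0
[ 0.37  0.61 -0.6   1.82  0.45  0.84 -0.45] [ 0.5447 -0.0147  0.1618] [ 3.138e+00 -2.000e-03  1.565e+00] [ 3.44  3.64 -2.73]
42.31913376521504 0.08889284228482366
tangential -0.23077192264344135
1 [-0.0032  0.0031]
2 [-0.0066  0.0059]
3 [-0.0102  0.0086]
4 [-0.0138  0.0112]
5 [-0.0176  0.0135]
6 [-0.0215  0.0156]
7 [-0.0256  0.0175]
8 [-0.0297  0.0192]
9 [-0.0339  0.0207]
10 [-0.0381  0.0219]
```

```bash
python3 -m inch '[[240,[-0.0032,0.0031,0],0.5],[240,[-0.0066,0.0059,0],1],[240,[-0.0102,0.0086,0],1.5],[240,[-0.0138,0.0112,0],2],[240,[-0.0176,0.0135,0],2.5],[240,[-0.0176,0.0135,0],2.5]]'; python3 -c "
from h import *
s=arm.observe(); print(np.round(s['position'],4),np.round(s['tool_rot'],3),np.round(s['wrist_force'],2))
v=s['position'][:2]-np.array([.479,-.0745]); print(np.degrees(np.arctan2(v[1],v[0])),np.hypot(*v))
a=np.radians(29); print('tangential',s['wrist_force'][:2]@np.array([np.sin(a),-np.cos(a)]))"; python3 arc.py 29.3 1.298 6 3
```

```text
time: 40.38
position: [0.5571, -0.0321, 0.1617]
tool_rot: [3.141, -0.002, 1.303]
wrist_force: [2.0, 4.4, -1.9]
opening: 0.0216
finger_force: 15.0
[ 0.5571 -0.0321  0.1617] [ 3.141e+00 -2.000e-03  1.303e+00] [ 1.98  4.36 -1.88]
28.502131796626184 0.0888367508154873
tangential -2.8544446368359573
1 [-0.0032  0.0031]
2 [-0.0066  0.0059]
3 [-0.0102  0.0086]
4 [-0.0138  0.0112]
5 [-0.0176  0.0135]
6 [-0.0215  0.0156]
```

```bash
python3 -m inch '[[240,[-0.0032,0.0031,0],0.5],[240,[-0.0066,0.0059,0],1],[240,[-0.0102,0.0086,0],1.5],[240,[-0.0138,0.0112,0],2],[240,[-0.0138,0.0112,0],2],[240,[-0.0138,0.0112,0],2]]'; python3 - <<'E'
from look import *
s=arm.observe(); print(np.round(s['position'],4),np.round(s['tool_rot'],3),np.round(s['wrist_force'],2))
v=s['position'][:2]-np.array([.479,-.0745]); print(np.degrees(np.arctan2(v[1],v[0])),np.hypot(*v))
a=np.radians(17); print('tangential',s['wrist_force'][:2]@np.array([np.sin(a),-np.cos(a)]))
for n in("scene","top"):
    p,d,k=shot(n,n+"8.png"); W=cloud(d,k)
    B=(W[...,0]>.505)&(W[...,0]<.58)&(abs(W[...,1]+.06)<.05)&(W[...,2]>.082)&(W[...,2]<.096); g=W[B]
    print(n,len(g),np.round(g.mean(0),4) if len(g) else 0,[np.round(x,3) for x in cv2.minAreaRect(g[:,:2].astype(np.float32))] if len(g)>3 else 0)
p=cv2.imread("pics/scene8.png"); cv2.imwrite("pics/crop8.png",cv2.resize(p[170:410,180:420],None,fx=2.5,fy=2.5))
E
```

```text
time: 40.88
position: [0.5636, -0.0486, 0.1617]
tool_rot: [-3.141, -0.001, 1.093]
wrist_force: [0.7, 4.7, -1.4]
opening: 0.0218
finger_force: 15.0
[ 0.5636 -0.0486  0.1617] [-3.141e+00 -1.000e-03  1.093e+00] [ 0.66  4.65 -1.43]
17.03503138697308 0.08846820423696986
tangential -4.257517922087076
scene 21 [ 0.5716 -0.0601  0.0928] [array([ 0.568, -0.068]), array([0.048, 0.033]), np.float64(34.336)]
top 9 [ 0.5215 -0.0763  0.0849] [array([ 0.524, -0.082]), array([0.01 , 0.024]), np.float64(25.676)]
```

View pics/crop8.png

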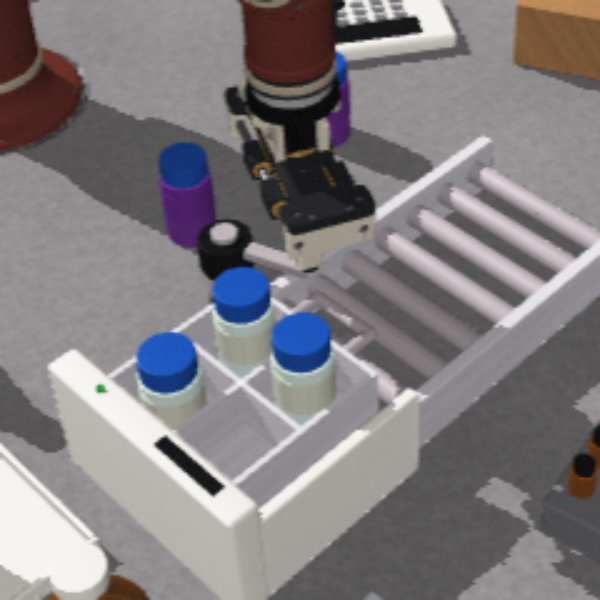

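The carrier is home with the jars upright, and the handle (drum at (222,240)) now points across the track. Its angle is about 17°, roughly 0.33 rad past the expected shut angle, with clutch-level force. I stop here, release and lift.

```bash
python3 -m inch '[[200,[-0.0005,0,0],0],[130,[0,0,0],0],[130,[0,0,0],0],[130,[0,0,0],0],[130,[0,0,0],0],[130,[0,0,-0.03],0],[130,[0,0,-0.06],0],[130,[0,0,-0.1],0],[130,[0,0,-0.14],0],[130,[0.25,0,-0.14],0],[130,[0.25,0,-0.14],0],[130,[0.25,0,-0.14],0],[130,[0.25,0,-0.14],0],[130,[0.25,0,-0.14],0],[130,[0.25,0,-0.14],0],[130,[0.25,0,-0.14],0],[130,[0.25,0,-0.14],0],[130,[0.25,0,-0.14],0]]'; python3 - <<'E'
from look import *
p,d,k,W=look("top9.png"); P=np.array([.479,-.0745])
for n in("top","scene"):
    if n=="scene": p,d,k=shot(n,"scene9.png"); W=cloud(d,k)
    B=(W[...,0]>.44)&(W[...,0]<.60)&(W[...,1]<.02)&(W[...,1]>-.11)
    for nm,lo,hi in(("grip",.168,.18),("bar",.118,.13),("gate",.08,.094)):
        g=W[B&(W[...,2]>lo)&(W[...,2]<hi)&((W[...,1]>-.095))]
        if nm=="gate": g=g[(g[:,0]>.505)&(g[:,0]<.56)]
        if len(g)>3: m=np.median(g,0); print(n,nm,len(g),np.round(m,4),"deg",np.degrees(np.arctan2(m[1]-P[1],m[0]-P[0])),cv2.minAreaRect(g[:,:2].astype(np.float32)))
B=cv2.imread("pics/top9.png"); cv2.imwrite("pics/crop9.png",cv2.resize(B[150:320,300:545],None,fx=3,fy=3))
E
```

```text
time: 42.48
position: [0.6798, 0.1707, 0.3011]
tool_rot: [3.141, 0.002, 1.089]
wrist_force: [1.1, -0.4, 0.5]
opening: 0.0457
finger_force: 0.0
t 42.48 TCP [0.6798 0.1707 0.3011] rpy [3.141e+00 2.000e-03 1.089e+00] open 0.0457
cap px [393. 197.] xy [ 0.6373 -0.1241] z 0.1549 r 0.0237 n 326
cap px [432. 226.] xy [ 0.5727 -0.2106] z 0.1546 r 0.0233 n 309
cap px [391. 230.] xy [ 0.5622 -0.1193] z 0.1549 r 0.0234 n 331
cap px [241. 327.] xy [0.3397 0.2105] z 0.0999 r 0.0226 n 313
carrier 465 [ 0.6034 -0.1549] [0.144 0.161] 88.23
top grip 80 [ 0.5644 -0.0421  0.1743] deg 20.81329193152099 ((0.5644532442092896, -0.042685672640800476), (0.020095812156796455, 0.020070280879735947), 46.868560791015625)
top bar 325 [ 0.5084 -0.0612  0.1258] deg 24.332970502174845 ((0.5127114057540894, -0.06790094077587128), (0.10446485877037048, 0.06131628528237343), 4.562777519226074)
top gate 83 [ 0.5426 -0.0728  0.086 ] deg 1.5643701246049275 ((0.5427870154380798, -0.07307732105255127), (0.026110729202628136, 0.04957123473286629), 62.79998016357422)
scene grip 78 [ 0.5673 -0.0472  0.1759] deg 17.16797102063852 ((0.5639592409133911, -0.04469560086727142), (0.019499020650982857, 0.02207096479833126), 44.373435974121094)
scene bar 338 [ 0.5075 -0.0639  0.1267] deg 20.464236479909683 ((0.5165655016899109, -0.06745503842830658), (0.11687389761209488, 0.050302352756261826), 4.057173252105713)
```

View pics/crop9.png

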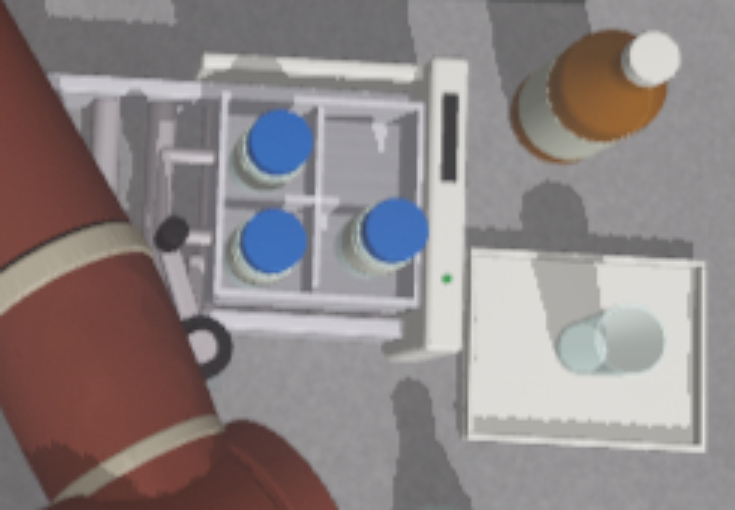

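```bash
python3 - <<'E'
from look import *
for n in("top","scene"):
    p,d,k=shot(n); W=cloud(d,k)
    for x0 in np.arange(.495,.60,.01):
        B=(abs(W[...,0]-x0)<.005)&(W[...,1]<.0)&(W[...,1]>-.11)
        g=W[B&(W[...,2]>.080)&(W[...,2]<.095)]; w=W[B&(W[...,2]>.105)&(W[...,2]<.115)]
        print(n,round(x0,3),"z~.09 y:",np.round(np.sort(g[:,1]),3)[::max(1,len(g)//8)],"wall y:",np.round(np.percentile(w[:,1],[10,90]),3) if len(w)>3 else "")
E
```

```text
top 0.495 z~.09 y: [] wall y: 
top 0.505 z~.09 y: [] wall y: 
top 0.515 z~.09 y: [-0.073 -0.073 -0.073] wall y: 
top 0.525 z~.09 y: [-0.109 -0.104 -0.1   -0.095 -0.081 -0.076 -0.075 -0.073 -0.072 -0.071] wall y: [-0.107 -0.084]
top 0.535 z~.09 y: [-0.108 -0.076 -0.075 -0.073 -0.073 -0.071 -0.07  -0.068 -0.068] wall y: [-0.086 -0.081]
top 0.545 z~.09 y: [-0.105 -0.1   -0.081 -0.075 -0.073 -0.07  -0.068 -0.066 -0.065] wall y: [-0.104 -0.081]
top 0.555 z~.09 y: [-0.096 -0.094 -0.082 -0.076 -0.073 -0.073 -0.07  -0.068 -0.065] wall y: [-0.095 -0.082]
top 0.565 z~.09 y: [-0.094 -0.094 -0.093 -0.082 -0.082 -0.081 -0.079 -0.076 -0.074 -0.071
 -0.069 -0.067 -0.065 -0.063 -0.061] wall y: [-0.087 -0.083]
top 0.575 z~.09 y: [-0.096 -0.081 -0.079 -0.077 -0.071 -0.069 -0.069 -0.067 -0.064 -0.064
 -0.037 -0.036] wall y: [-0.086 -0.083]
top 0.585 z~.09 y: [-0.083 -0.082 -0.082 -0.046 -0.041 -0.039 -0.039 -0.038 -0.038] wall y: [-0.086 -0.083]
top 0.595 z~.09 y: [-0.083 -0.083 -0.083 -0.048 -0.048 -0.048 -0.048 -0.046 -0.045 -0.043
 -0.038 -0.038] wall y: [-0.088 -0.083]
scene 0.495 z~.09 y: [] wall y: [-0.095 -0.088]
scene 0.505 z~.09 y: [] wall y: [-0.087 -0.067]
scene 0.515 z~.09 y: [] wall y: 
scene 0.525 z~.09 y: [] wall y: 
scene 0.535 z~.09 y: [-0.068] wall y: 
scene 0.545 z~.09 y: [-0.065] wall y: 
scene 0.555 z~.09 y: [-0.069] wall y: 
scene 0.565 z~.09 y: [-0.087] wall y: [-0.09  -0.085]
scene 0.575 z~.09 y: [-0.066 -0.063 -0.06  -0.059 -0.056 -0.055 -0.054 -0.053 -0.052 -0.05
 -0.049 -0.049 -0.047] wall y: [-0.089 -0.085]
scene 0.585 z~.09 y: [-0.062 -0.05  -0.05  -0.049 -0.049 -0.048] wall y: 
scene 0.595 z~.09 y: [-0.052 -0.05  -0.05  -0.05  -0.048] wall y:
```

The gate stands square across the track, at y of about -0.073 for x from 0.52 to 0.56, some 6 mm clear of the carrier wall at -0.082. So it is held by its own stop, with about 0.4 rad of slip. The robot is clear of everything, so I hand in.

```bash
python3 -c "
from plant import arm
print(arm.hand_in())"
```

```text
the job is handed in; nothing more can be done
None
```

I handed the job in, and the hand-in gave back no verdict: one beaker stands in the basin, three jars stand in the carrier, the carrier is home against the stop, and the gate is shut with about 0.4 rad of clutch slip (estimated from the camera images).

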